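Seat the spice jar on the press-to-run grinder and hold it down

ROBOT

A 6-joint arm with a two-finger parallel gripper is mounted at the origin on the work surface. World frame = base frame: x ahead of the robot, y to its left, z up, the work surface at z = 0. Lengths are in m, angles in rad, forces in N, time in s.
With the tool pointing down it reaches from about 0.375 to 0.9 m from the base axis. Payload 3.1 kg.
Tool frame: the origin (TCP) lies midway between the tips of the shut fingers; the grasp point (between the pads) lies 19 mm behind it; x points along the fingers, y is the direction in which the jaws open and shut, and the axes are right-handed (so a half turn about x gives the same grasp; the last joint's range is limited). The gripper opens to 87 mm and grips with 3 to 60 N. Pads are 19 mm wide; open, the fingers measure 117 mm over their backs; the gripper's body (75 mm by 190 mm) begins 51 mm behind the grasp point.
Start: joints at [-1.355, 0.527, 1.433, -0, 1.181, -0.178], TCP at [0.24, -0.577, 0.223] pointing down, gripper open.
Joint ranges: [-3.08, 3.08], [-0.75, 2.2], [0.22, 2.44], [-1.43, 4.57], [0, 2.65], [-2.85, 2.85]. Speed limits (rad/s): [2.79, 2.79, 3.14, 3.14, 3.14, 3.14].

INTERFACE

Orientations are given as a unit quaternion [x, y, z, w].
In Python, from rig import get_obs, imaging, robot gives the robot as it stands.
- The arm moves only by the shell command python3 -m inch 'ROWS' [FORCE]. ROWS is JSON, a list of rows, each a list of 3 entries, a list of its own where there are three numbers: the finger opening in mm, from 0 to 87, then the shift along the tool's x, y, z in mm, then the turn, a rotation vector about the tool's x, y, z in degrees. In form: [[grip, [dx, dy, dz], [wx, wy, wz]], ...]. A call has 1 to 12 rows; each row shifts and turns the pose as measured when the row begins, along the tool's axes as they then stand; what a row does not reach is not made up. A row lasts 1/8 s, in which the tool goes at most 62.5 mm and 10.7 degrees, less where a joint would pass 70% of its speed; a pose out of reach is approached as far as the arm can. A call with a gripper value outside its range is refused whole. The fingers move at their own pace and stop on an object; FORCE is the grip in N (left out, the last holds). Time passes only in rows, so rows that do not move let the fingers close. It gives the time, the measured TCP pose, the force and the opening at its end, in the units of the state.
- get_obs(): the state, without advancing time (a new reading comes with each control period).
- imaging.camera(name): name is "scene" or "side" or "wrist"; returns the picture (480x640x3 uint8, red, green, blue); there is no depth.
- imaging.camera_params(name): a dict with "camera_matrix" (3x3 intrinsics, pixels), "xyz" and "rotation" of the camera in the world. Camera axes: x right, y down, z forward; pixel columns grow to the right and rows downward; lengths in m; the calibration is good to about 2 mm. A picture is of the moment at which its call begins: read the wrist's pose just before it. camera_params takes no time and is no camera call; for the wrist camera it gives the pose at the moment of the call.
- robot.hand_in(): hands the job in, once; it reports no verdict.
Trained networks look in the newest picture that a camera, given by its name, has taken for a name from the list of things; names that differ only in an ending like _2 or _b are one class to them, and where a whole thing is asked for, a point or a joint stands for the part that bears it (a point fixed in the world has none). Each returns a list of dicts, best first, with "confidence" (0 to 1); they miss things now and then, are a little off and sometimes report something else, mostly with a low value. They report only what shows in the picture. A call takes as long as a camera call. They do not tell look-alikes from the thing itself.
- imaging.cut_out(camera, target): "pixels" (480x640 bool, what is visible of it) and "box" ([centre column, centre row, width, height] in pixels, round what is visible of it).
- imaging.tip_of(camera, target): "pixel" ([column, row] in pixels: a listed point, or the origin of a listed thing).
The state is a dict: "time": time; "q": joint angles; "joint_velocities": joint speeds; "joint_torque": joint torques, N m; "position": TCP position; "tool_rot": TCP orientation; "ft_force": force on the tool from outside, world axes, zero at the start; "moment": the same for the moment, N m; "grip_width": finger opening in m.
Only numpy, scipy, OpenCV 4.12 (cv2) and the standard library are available. Lean on these libraries where they do the work, as an engineer would, in place of code of your own. Each camera call takes 0.05 s, during which the arm holds its last target. There are 200 camera calls.

TASK

Set the spice grinder running: take the tall domed steel jar that stands on a ribbed black foot, lower it foot first into the round well on top of the grinder, ease it about until its foot drops over the drive spindle hidden underneath, then press it all the way down against the spring switch. The grinder runs only while the jar is pressed, so finish still gripping the jar and still pressing it fully down; do not let go, and leave everything else on the counter where it stands.

Things in the scene. Friction and masses are not known exactly. Their poses are not given: they have to be found in the camera images.
- jar_mid (a point): Middle of the loose upright grinding jar, on its axis, 55 mm above its underside; z up. Steel cylinder 56 mm across, closed domed top, 110 mm tall in all, 0.3 to 0.45 kg. Its lowest 24 mm is a ribbed black foot 62 mm across, with a round blind socket 15.6 mm across, 24 mm deep, in the middle of its underside. Straight steel wall from 24 to 98 mm up. Round: yaw does not matter.
- spindle_tip (a point): Top centre of the grinder's fixed upright spindle, 12 mm thick, bevelled to 10 mm at the top; z up. Grinder: squat round white base 115 mm across, 105 mm tall, fixed to the counter; in its top a round well 72 mm across (rim 92 mm outside). The tip is in the well's centre, 95 mm above the counter, 10 mm below the rim. The well's floor is a sprung seat 12 mm below the tip.
- seat (a joint): Travel of the sprung seat in the grinder's well, in m: 0 up, 0.006 fully down on its stop; the grinder runs from 0.0045 on. The spring takes 6 N to start moving (more than the jar's weight) and 11 N at the stop, the jar's weight counting towards both; it pushes back up when let go.
- tumbler: Bystander: open steel drinking tumbler, 98 mm tall, 68 mm across at the mouth, 52 mm at the foot. Origin at the centre of its underside. Stands near the jar, in any of the same three places.
- spice_tin: Bystander: squat round aluminium tin with a lid and small knob, 74 mm across, 76 mm tall with the knob. Origin at the centre of its underside. Stands near the jar, in any of the same three places.
- clay_bowl: Bystander: green glazed clay bowl, 156 mm across, 70 mm tall, towards the far edge. Origin at the centre of its underside.
- colander: Bystander: white plastic colander, 192 mm across without its two side handles, 88 mm tall, towards the far left. Origin at the centre of its underside.
- tiers: Bystander: carrier of three stacked aluminium tiers with a steel frame and top handle, 125 mm across, 192 mm tall, on a rubber mat on the right. Origin at the centre of its underside.
- mortar: Bystander: stone mortar with its pestle, 100 mm across, 70 mm tall (pestle to 112 mm), towards the far edge. Origin at the centre of its underside.
- spoon: Bystander: wooden spoon, 230 mm long, lying flat on the counter near the robot on the left. Origin at its middle, on the counter.
There are look-alikes about, which are no part of the job. Leave any blue look-alike of the part that bears spindle_tip alone. Leave any yellow look-alike of the part that bears jar_mid alone.

How it is judged:
On the way, in this order (a step that is already met when the one before it is completed fails the run):
1. the jar is lifted off the counter in the gripper, high enough to clear the grinder (height (world z) of jar_mid above 0.152 m and contact force between the fingers and jar above 1 N), for 0.1 s.
2. the jar stands upright in the well with its socket dropped over the spindle (z of jar_mid in the frame of spindle_tip below 0.0455 m and horizontal distance between jar_mid and spindle_tip below 0.007 m and angle between jar_mid's own z axis and vertical below 0.1 rad), for 0.1 s.
At the end, for the whole second after the job is handed in: The jar stands on the spindle in the grinder's well, upright within 6 degrees and centred within 7 mm, is still held by the gripper and is being pressed still and steadily, with the sprung seat at least 4.5 of its 6 mm down (value of joint seat above 0.0045 m and z of jar_mid in the frame of spindle_tip below 0.04 m and horizontal distance between jar_mid and spindle_tip below 0.007 m and angle between jar_mid's own z axis and vertical below 0.1 rad and distance between the grasp point and jar_mid below 0.055 m and contact force between the fingers and jar above 1 N and linear speed of jar below 0.02 m/s); the arm keeps its last pose, push and grip.
It fails at once if something else on the counter was pushed more than 30 mm from its place (distance of any of tumbler, spice_tin, clay_bowl, colander, tiers, mortar, spoon from where it was at the start of the episode above 0.03 m).
It fails at once if the tumbler, the tin or the carrier was knocked over (angle between any of tumbler, spice_tin, tiers's own z axis and vertical above 0.5 rad).
It also fails if it takes over 35 s, if anything falls off the work surface, if the arm or the gripper's body presses on something with over 40 N, if the wrist force passes 120 N, or if a joint passes its speed limit or range.

## Working session

There is one attempt and no reset: what is moved stays moved. The work goes in short steps, Python scripts to look and compute and a shell command to move; the robot and the scene stay as the last step left them, time stands still between calls to the robot, and variables do not carry over. Pictures are saved under pics/ and viewed, about 8 in all and at most 12, crops included, and the job is handed in when it is done.

```bash
mkdir -p pics; ls
cat > h.py <<'E'
import numpy as np, cv2
from rig import get_obs, imaging, robot
def ray(cam,px):
    p=imaging.camera_params(cam);K=np.array(p["camera_matrix"]);R=np.array(p["rotation"])
    if R.shape!=(3,3):
        from scipy.spatial.transform import Rotation as Ro;R=Ro.from_quat(R).as_matrix()
    d=R@np.linalg.inv(K)@np.array([px[0],px[1],1.]);return np.array(p["xyz"]),d/np.linalg.norm(d)
def atz(cam,px,z):
    o,d=ray(cam,px);return o+d*(z-o[2])/d[2]
def tri(rs):
    A=sum(np.eye(3)-np.outer(d,d) for o,d in rs);b=sum((np.eye(3)-np.outer(d,d))@o for o,d in rs);return np.linalg.solve(A,b)
def save(cam,n):
    im=imaging.camera(cam);cv2.imwrite(f"pics/{n}.png",im[:,:,::-1]);return im
E
cat > a.py <<'E'
from h import *
np.set_printoptions(precision=4,suppress=True)
for c in ("scene","side","wrist"):
    save(c,c+"1")
    for t,z in (("jar_mid",.055),("spindle_tip",.095),("tumbler",0),("spice_tin",0)):
        print(c,t,[(np.round(r["pixel"]),round(r["confidence"],2),atz(c,r["pixel"],z)) for r in imaging.tip_of(c,t)])
a=cv2.imread("pics/scene1.png");b=cv2.imread("pics/side1.png")
cv2.imwrite("pics/both1.png",cv2.resize(np.vstack([a,b]),(400*1,600)))
o=get_obs();print(o["position"],o["tool_rot"],o["time"])
E
python3 a.py
```

```text
pics
scene jar_mid [(array([352., 204.]), 0.93, array([0.3868, 0.0376, 0.055 ])), (array([309., 221.]), 0.66, array([ 0.4458, -0.077 ,  0.055 ]))]
scene spindle_tip [(array([457., 203.]), 0.78, array([0.4532, 0.283 , 0.095 ])), (array([274., 176.]), 0.71, array([ 0.3065, -0.1595,  0.095 ])), (array([389., 230.]), 0.58, array([0.5351, 0.1032, 0.095 ]))]
scene tumbler [(array([238., 249.]), 0.83, array([ 0.471 , -0.2568, -0.    ]))]
scene spice_tin [(array([285., 284.]), 0.67, array([ 0.5988, -0.1418, -0.    ]))]
side jar_mid [(array([401., 301.]), 0.94, array([0.3869, 0.0522, 0.055 ])), (array([372., 254.]), 0.62, array([ 0.4436, -0.0827,  0.055 ]))]
side spindle_tip [(array([322., 307.]), 0.87, array([0.5454, 0.1149, 0.095 ])), (array([428., 220.]), 0.7, array([ 0.319 , -0.1642,  0.095 ]))]
side tumbler [(array([362., 224.]), 0.73, array([ 0.4634, -0.2527, -0.    ])), (array([324., 307.]), 0.65, array([0.5442, 0.0323, 0.    ]))]
side spice_tin [(array([306., 250.]), 0.95, array([ 0.5985, -0.1439,  0.    ]))]
wrist jar_mid []
wrist spindle_tip []
wrist tumbler []
wrist spice_tin []
[ 0.2399 -0.5771  0.2226] [ 0.6935  0.1383 -0.6934  0.1384] 0.75
```

View pics/scene1.png

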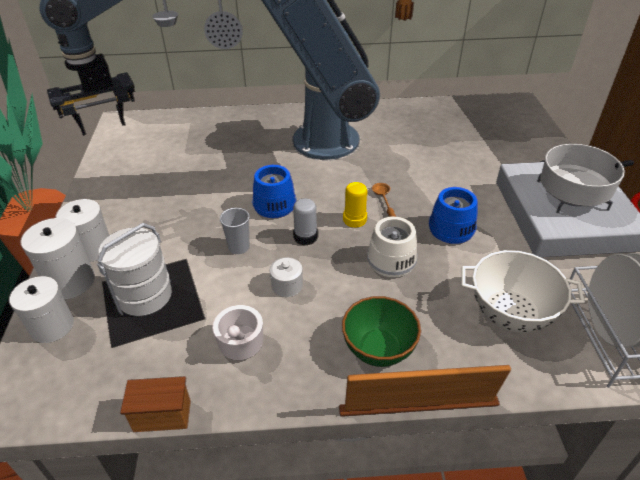

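View pics/side1.png

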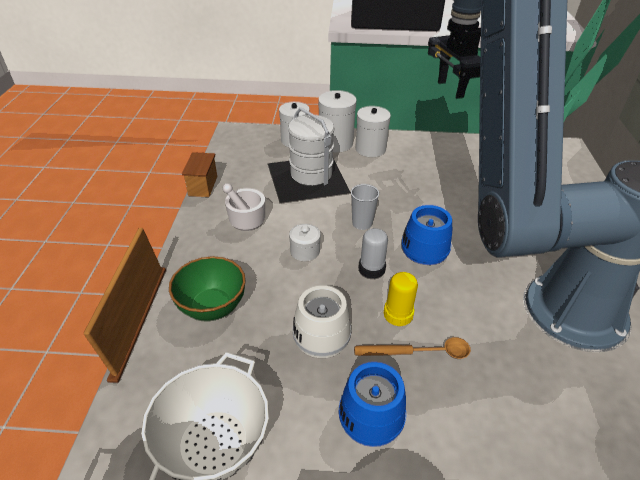

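The scene picture shows three jar-like things:
- the steel jar on a black foot at (305,222)
- the yellow look-alike at (355,204)
- the tumbler at (236,230), which is open and has no foot

The steel one fits the description. For the grinder, the white one at (393,246) fits, and the blue ones at (274,190) and (455,215) are look-alikes. In the side picture the jar is at (373,254) and the white grinder at (322,320). I'll confirm both in one crop.

```bash
cat >> h.py <<'E'
from scipy.spatial.transform import Rotation as Ro
np.set_printoptions(precision=4,suppress=True)
def plan(target,jaw=None):
    "total tool-frame shift mm and turn deg to reach target TCP pointing down (jaw: yaw deg of jaw axis)"
    o=get_obs();R=Ro.from_quat(o["tool_rot"]);M=R.as_matrix()
    print("pos",o["position"],"x",M[:,0],"y",M[:,1],"F",o["ft_force"],"M",o["moment"],"w",o["grip_width"],"t",o["time"])
    x=np.array([0,0,-1.])
    y=M[:,1].copy() if jaw is None else np.array([np.cos(np.radians(jaw)),np.sin(np.radians(jaw)),0])
    y[2]=0;y/=np.linalg.norm(y)
    if y@M[:,1]<0:y=-y
    T=Ro.from_matrix(np.column_stack([x,y,np.cross(x,y)]))
    print("shift mm",M.T@(np.array(target)-o["position"])*1e3,"rotvec deg",np.degrees((R.inv()*T).as_rotvec()))
E
python3 - <<'E'
from h import *
a=cv2.imread("pics/scene1.png");b=cv2.imread("pics/side1.png")
f=lambda i,x,y:cv2.resize(i[y:y+120,x:x+160],(400,300),interpolation=cv2.INTER_CUBIC)
cv2.imwrite("pics/crop.png",np.hstack([f(a,270,170),f(b,280,220)]))
P=tri([ray("scene",[309,221]),ray("side",[372,254])]);print("jar",P)
P=tri([ray("scene",[389,230]),ray("side",[322,307])]);print("sp",P)
plan([.43,-.08,.26],90)
E
```

```text
jar [ 0.4457 -0.0776  0.058 ]
sp [0.541  0.1065 0.0925]
pos [ 0.2399 -0.5771  0.2226] x [ 0.     -0.0001 -1.    ] y [ 0.3837 -0.9235  0.0001] F [-0.7733  0.6046 -0.0582] M [0.0318 0.0412 0.0103] w 0.08689907565534734 t 0.75
shift mm [ -37.4458 -386.1395 -366.3417] rotvec deg [22.5619 -0.0014 -0.0051]
```

View pics/crop.png

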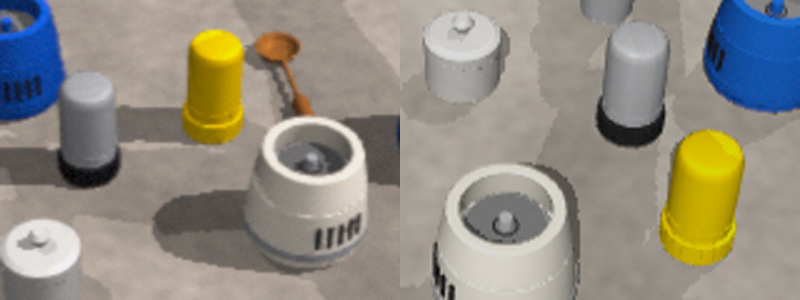

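The crop confirms both: the steel domed jar on its black foot at scene (305,222), and the white grinder with its spindle at about scene (395,232) and side (322,306).

```bash
python3 -m inch '[[87,[-4,-40,-38],[0,0,0]],[87,[-4,-43,-41],[0,0,0]],[87,[-4,-43,-41],[0,0,0]],[87,[-4,-43,-41],[0,0,0]],[87,[-4,-43,-41],[0,0,0]],[87,[-4,-43,-41],[0,0,0]],[87,[-4,-43,-41],[0,0,0]],[87,[-4,-43,-41],[0,0,0]],[87,[0,0,0],[8,0,0]],[87,[0,0,0],[8,0,0]],[87,[0,0,0],[6.5,0,0]]]' 20
python3 - <<'E'
from h import *
save("wrist","w1")
for t,z in (("jar_mid",.055),("spindle_tip",.095)):
    print(t,[(np.round(r["pixel"]),round(r["confidence"],2),atz("wrist",r["pixel"],z)) for r in imaging.tip_of("wrist",t)])
for t in ("jar_mid",):
  for r in imaging.cut_out("wrist",t): print(r["box"],r["confidence"])
print("sp",tri([ray("scene",[394.8,232]),ray("side",[322.5,305.6])]))
plan([.4457,-.0785,.056],90)
E
```

```text
time: 2.12
position: [0.4161, -0.1259, 0.2562]
tool_rot: [0.71, -0.006, -0.704, -0.001]
ft_force: [0.7, 0.1, 0.1]
grip_width: 0.0868
jar_mid [(array([167., 241.]), 0.79, array([0.3879, 0.042 , 0.055 ]))]
spindle_tip [(array([43., 84.]), 0.96, array([0.5432, 0.113 , 0.095 ])), (array([354., 317.]), 0.64, array([ 0.3121, -0.1647,  0.095 ])), (array([621.,  24.]), 0.39, array([ 0.5878, -0.3849,  0.095 ]))]
[164.2, 243.5, 86.9, 77.3] 0.75
[279.9, 191.9, 66.7, 66.7] 0.68
sp [0.5445 0.1139 0.0964]
pos [ 0.4159 -0.1265  0.2561] x [ 0.0085 -0.0077 -0.9999] y [-0.0058 -1.      0.0077] F [ 0.5163  0.7432 -0.6304] M [ 0.0598  0.0435 -0.0498] w 0.0869477362943885 t 2.325
shift mm [199.9426 -49.718  -27.7597] rotvec deg [-0.3306 -0.4908 -0.4422]
```

View pics/w1.png

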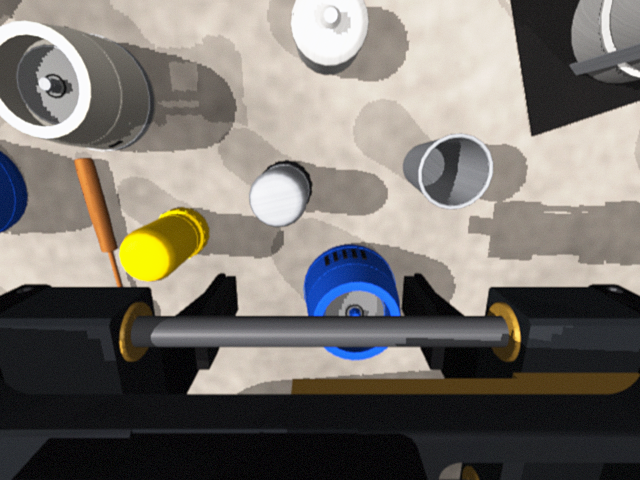

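The wrist picture shows the steel jar dome at about (279,196), the yellow jar at (165,243) and the white grinder's spindle at (44,84). That matches the spindle estimate of (0.544, 0.113).

Run:
```python
from h import *
for z in(.098,.105): print(atz("wrist",[279,196],z))
print(atz("wrist",[43.5,84],.095))
```

```text
[ 0.4433 -0.0897  0.098 ]
[ 0.4444 -0.0905  0.105 ]
[0.5428 0.1128 0.095 ]
```

```bash
python3 -m inch '[[87,[10,-27,-14],[0,0,0]],[87,[10,-25,-14],[0,0,0]],[87,[30,0,0],[0,-0.5,-0.5]],[87,[0,0,0],[0,0,0]]]'
python3 - <<'E'
from h import *
im=save("wrist","w2")
for r in imaging.cut_out("wrist","jar_mid"):
    b=r["box"];p=r["pixels"];c=im[p].mean(0);ys,xs=np.nonzero(p);print(b,r["confidence"],c,atz("wrist",b[:2],.09))
for t,z in (("jar_mid",.055),("spindle_tip",.095)):
    print(t,[(np.round(r["pixel"]),round(r["confidence"],2),atz("wrist",r["pixel"],z)) for r in imaging.tip_of("wrist",t)])
plan([.4457,-.0785,.056],90)
print(imaging.camera_params("wrist")["xyz"])
E
```

```text
time: 2.82
position: [0.4465, -0.0753, 0.2056]
tool_rot: [0.708, -0.001, -0.706, -0.001]
ft_force: [-0.6, 0.6, -0.3]
grip_width: 0.0869
[199.6, 276.6, 89.5, 82.0] 0.82 [181.6568 163.1615   1.7782] [0.4097 0.0301 0.09  ]
[333.9, 232.5, 67.9, 84.8] 0.66 [182.3277 182.7353 185.4333] [ 0.4498 -0.0891  0.09  ]
jar_mid [(array([200., 280.]), 0.77, array([0.3917, 0.0429, 0.055 ]))]
spindle_tip [(array([413., 373.]), 0.83, array([ 0.3122, -0.1658,  0.095 ]))]
pos [ 0.4484 -0.0764  0.2081] x [ 0.0088 -0.0032 -1.    ] y [-0.0036 -1.      0.0032] F [ 0.155  -0.1495  0.4356] M [0.0143 0.014  0.0557] w 0.08701835389167879 t 3.025
shift mm [152.0726   1.6166   4.0425] rotvec deg [-0.2042 -0.5066 -0.1821]
[ 0.5249 -0.0762  0.3704]
```

Run:
```python
from h import *
for t in("scene","side"):
  imaging.camera(t)
  for r in imaging.cut_out(t,"jar_mid"): print(t,r["box"],r["confidence"],atz(t,r["box"][:2],.055))
print(tri([ray("scene",[305.3,221]),ray("side",[373.6,253])]))
plan([.4455,-.088,.056],90)
```

```text
scene [355.0, 203.9, 24.3, 46.3] 0.82 [0.3885 0.0441 0.055 ]
scene [305.9, 224.1, 29.1, 51.9] 0.75 [ 0.4556 -0.0847  0.055 ]
side [401.4, 298.8, 36.0, 52.3] 0.59 [0.3853 0.0464 0.055 ]
side [371.5, 253.1, 30.7, 46.4] 0.58 [ 0.4454 -0.0858  0.055 ]
[ 0.4413 -0.0861  0.054 ]
pos [ 0.4481 -0.0762  0.2078] x [ 0.0084 -0.0029 -1.    ] y [-0.0036 -1.      0.0029] F [-0.1274 -0.1686 -0.2572] M [ 0.0561  0.0773 -0.0215] w 0.08699104954209022 t 3.225
shift mm [151.8499  11.4121   3.8122] rotvec deg [-0.207  -0.4793 -0.1677]
```

View pics/w2.png

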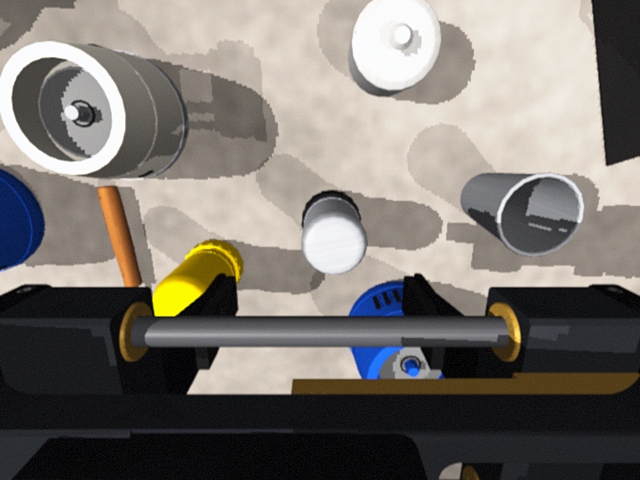

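```bash
python3 -m inch '[[87,[0,11,6],[0,-0.5,0]],[87,[20,0,0],[0,0,0]],[87,[40,0,0],[0,0,0]],[87,[40,0,0],[0,0,0]],[87,[35,0,0],[0,0,0]],[87,[0,0,0],[0,0,0]]]'
python3 - <<'E'
from h import *
plan([.443,-.0875,.056],90)
E
```

```text
time: 3.98
position: [0.4443, -0.0937, 0.0722]
tool_rot: [0.709, -0.005, -0.705, 0.001]
ft_force: [-0.0, 0.2, 0.8]
grip_width: 0.087
pos [ 0.4443 -0.0937  0.0722] x [ 0.0062 -0.0082 -0.9999] y [-0.0046 -1.      0.0082] F [-0.026   0.1743  0.7835] M [ 0.0489  0.074  -0.0381] w 0.0870384928979941 t 3.975
shift mm [16.1269 -6.2767  1.3945] rotvec deg [-0.2593 -0.3545 -0.4706]
```

```bash
python3 -m inch '[[87,[16,-6,1],[0,-0.3,-0.4]],[87,[0,0,0],[0,0,0]],[50,[0,0,0],[0,0,0]],[50,[0,0,0],[0,0,0]],[50,[0,0,0],[0,0,0]],[50,[0,0,0],[0,0,0]],[50,[0,0,0],[0,0,0]]]' 30
python3 - <<'E'
from h import *
plan([.443,-.0875,.056],90)
save("wrist","w3")
E
```

```text
time: 4.85
position: [0.4465, -0.0902, 0.0615]
tool_rot: [0.71, -0.004, -0.704, 0.0]
ft_force: [-0.2, -0.5, -2.5]
grip_width: 0.0557
pos [ 0.4465 -0.0902  0.0615] x [ 0.0096 -0.0054 -0.9999] y [-0.0052 -1.      0.0053] F [-0.1733 -0.4984 -2.5373] M [ 0.0593  0.013  -0.06  ] w 0.05566978588315843 t 4.85
shift mm [ 5.4053 -2.7501  3.5639] rotvec deg [-0.2969 -0.5501 -0.3063]
```

View pics/w3.png

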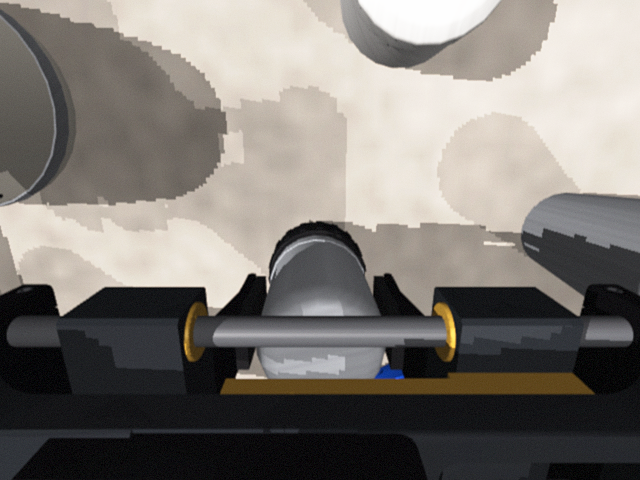

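The grip width reads 55.7 mm, which matches the jar, and the jar shows at about (318,300) between the pads. Lifting it and carrying it across.

```bash
python3 -m inch '[[50,[-20,0,0],[0,0,0]],[50,[-30,0,0],[0,0,0]],[50,[-30,0,0],[0,0,0]],[50,[-30,0,0],[0,0,0]],[50,[-20,0,0],[0,0,0]],[50,[0,0,0],[0,0,0]]]'
python3 - <<'E'
from h import *
plan([.5455,.1132,.19],90)
E
```

```text
time: 5.65
position: [0.4431, -0.0893, 0.1923]
tool_rot: [0.708, -0.003, -0.706, -0.0]
ft_force: [0.3, -0.4, -2.2]
grip_width: 0.0558
pos [ 0.4431 -0.0893  0.1923] x [ 0.0023 -0.0033 -1.    ] y [-0.0046 -1.      0.0033] F [ 0.338  -0.3937 -2.1845] M [ 0.0648 -0.0606 -0.0086] w 0.05581356099192001 t 5.65
shift mm [   1.8811 -202.9653 -101.4552] rotvec deg [-0.263  -0.135  -0.1902]
```

```bash
python3 -m inch '[[50,[0,-20,-10],[0,0,0]],[50,[0,-35,-17],[0,0,0]],[50,[0,-45,-22],[0,0,0]],[50,[0,-45,-22],[0,0,0]],[50,[0,-35,-17],[0,0,0]],[50,[0,-15,-8],[0,0,0]],[50,[0,0,0],[0,0,0]],[50,[0,0,0],[0,0,0]]]'
python3 - <<'E'
from h import *
plan([.5455,.1132,.19],90)
a=save("scene","s4");b=save("side","d4")
f=lambda i,x,y:cv2.resize(i[y:y+150,x:x+100],(400,600),interpolation=cv2.INTER_CUBIC)
cv2.imwrite("pics/c4.png",np.hstack([f(a,345,145),f(b,270,210)])[:,:,::-1])
print(get_obs()["position"])
E
```

```text
time: 6.65
position: [0.5362, 0.1086, 0.1799]
tool_rot: [-0.701, 0.004, 0.713, 0.001]
ft_force: [0.0, -0.2, -2.9]
grip_width: 0.0556
pos [0.5362 0.1086 0.1799] x [-0.018  -0.0045 -0.9998] y [-0.0076 -1.      0.0046] F [ 0.0015 -0.226  -2.8793] M [ 0.031  -0.0281 -0.0171] w 0.05557305945519878 t 6.65
shift mm [-10.2783  -4.6431  -9.1297] rotvec deg [-0.4398  1.0305 -0.2594]
[0.5364 0.1084 0.1803]
```

View pics/c4.png

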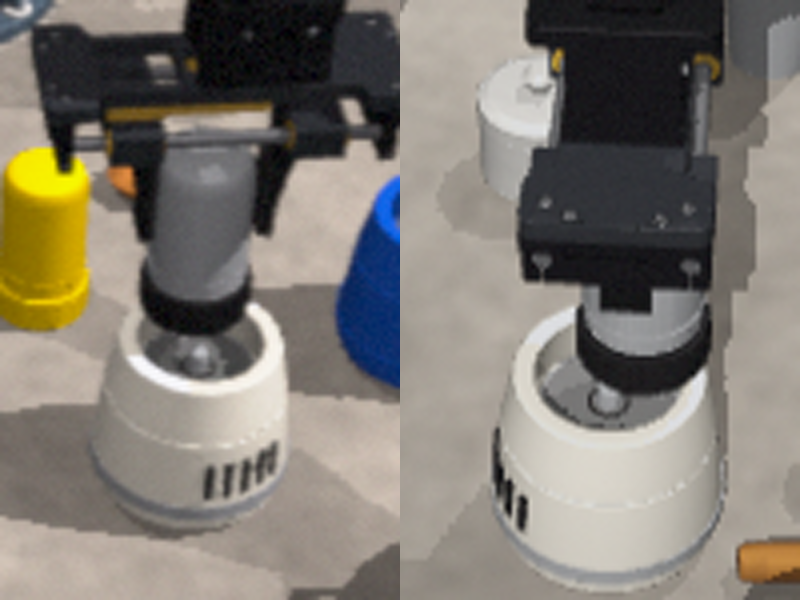

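Run:
```python
from h import *
S,D=[394.1,221.2],[331,297.2]
print(tri([ray("scene",S),ray("side",D)]),atz("scene",S,.1185),atz("side",D,.1185))
# rim/grinder check: base-cutout centre and projected rim for guess
def proj(c,P):
    p=imaging.camera_params(c);R=np.array(p["rotation"])
    R=R if R.shape==(3,3) else Ro.from_quat(R).as_matrix()
    v=np.array(p["camera_matrix"])@(R.T@(np.array(P)-p["xyz"]));return v[:2]/v[2]
# fit rim: bright outer rim ring drawn on initial images for the guess
for c,n in(("scene","scene1"),("side","side1")):
    im=cv2.imread(f"pics/{n}.png");big=cv2.resize(im,None,fx=6,fy=6,interpolation=cv2.INTER_CUBIC)
    G=np.array([.5438,.1133])
    for r,z,col in((.046,.105,(0,0,255)),(.036,.105,(0,200,0)),(.005,.095,(255,0,0)),(.0575,0,(255,0,255))):
        pts=np.array([proj(c,[G[0]+r*np.cos(a),G[1]+r*np.sin(a),z]) for a in np.linspace(0,6.29,80)])
        cv2.polylines(big,[np.int32((pts+.5)*6)],True,col,1)
    u=proj(c,[*G,.08])*6;x,y=int(u[0])-200,int(u[1])-230
    cv2.imwrite(f"pics/_{c}.png",big[y:y+460,x:x+400])
cv2.imwrite("pics/fit.png",np.hstack([cv2.imread("pics/_scene.png"),cv2.imread("pics/_side.png")]))
```

```text
[0.5298 0.1121 0.118 ] [0.5338 0.1132 0.1185] [0.5281 0.1096 0.1185]
```

View pics/fit.png

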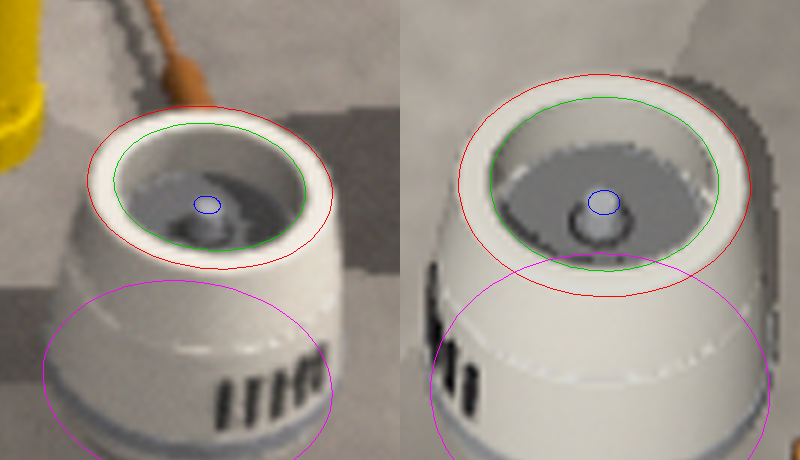

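The overlay of the well and spindle at (0.5438, 0.1133) fits both views. Next I'll level the tool, shift the jar over the spindle and do the same check on the jar's foot.

```bash
python3 -m inch '[[50,[-4,-1.5,-6],[0,0.5,0]],[50,[-4,-1.5,-6],[0,0.5,0]],[50,[0,0,0],[0,0,0]],[50,[0,0,0],[0,0,0]]]'
cat >> h.py <<'E'
def proj(c,P):
    p=imaging.camera_params(c);R=np.array(p["rotation"])
    R=R if R.shape==(3,3) else Ro.from_quat(R).as_matrix()
    v=np.array(p["camera_matrix"])@(R.T@(np.array(P)-p["xyz"]));return v[:2]/v[2]
def overlay(name,foot,zb):
    out=[]
    for c in("scene","side"):
        im=imaging.camera(c)[:,:,::-1];big=cv2.resize(im,None,fx=6,fy=6,interpolation=cv2.INTER_CUBIC)
        for G,r,z,col in(((.5438,.1133),.046,.105,(0,0,255)),(foot,.031,zb,(0,255,0)),(foot,.031,zb+.024,(0,255,255)),(foot,.028,zb+.024,(255,0,255))):
            pts=np.array([proj(c,[G[0]+r*np.cos(a),G[1]+r*np.sin(a),z]) for a in np.linspace(0,6.29,80)])
            cv2.polylines(big,[np.int32((pts+.5)*6)],True,col,1)
        u=proj(c,[.5438,.1133,.12])*6;x,y=int(u[0])-200,int(u[1])-230
        out.append(big[y:y+460,x:x+400])
    cv2.imwrite(f"pics/{name}.png",np.hstack(out))
E
python3 - <<'E'
from h import *
plan([.5455,.1132,.19],90)
overlay("o5",(.5438,.1133),get_obs()["position"][2]-.0615)
plan([.5455,.1132,.19],90)
E
```

```text
time: 7.25
position: [0.5496, 0.1093, 0.1896]
tool_rot: [0.708, -0.006, -0.706, -0.003]
ft_force: [0.1, -0.9, -1.9]
grip_width: 0.0554
pos [0.5496 0.1093 0.1896] x [ 0.003  -0.0047 -1.    ] y [-0.0118 -0.9999  0.0047] F [ 0.1428 -0.8958 -1.8763] M [0.0424 0.0362 0.0095] w 0.055435560391451304 t 7.25
shift mm [-0.4101 -3.8659  4.0979] rotvec deg [-0.6781 -0.1726 -0.2685]
pos [0.5495 0.1093 0.1895] x [ 0.0029 -0.0047 -1.    ] y [-0.0117 -0.9999  0.0047] F [-0.0009 -0.0234 -1.7825] M [ 0.0498 -0.0067 -0.0072] w 0.05585294005632527 t 7.35
shift mm [-0.5099 -3.8165  4.0914] rotvec deg [-0.6717 -0.17   -0.2692]
```

View pics/o5.png

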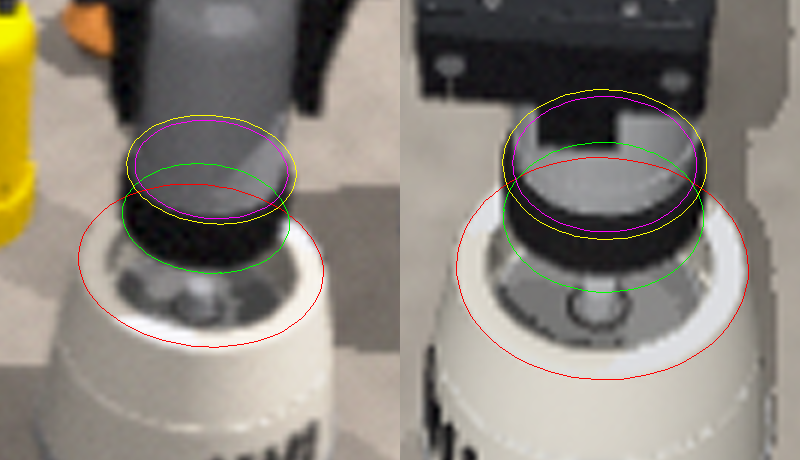

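The foot is aligned sideways in the side view, between columns 502 and 702. In the scene view it sits about 1.8 mm towards -y (118–283 against 122–290), and it is about 3 mm higher than assumed. I'll correct y and descend.

```bash
python3 -m inch '[[50,[0,-2,0],[0,0,0]],[50,[0,0,0],[0,0,0]],[50,[10,0,0],[0,0,0]],[50,[10,0,0],[0,0,0]],[50,[8,0,0],[0,0,0]],[50,[0,0,0],[0,0,0]]]'
python3 - <<'E'
from h import *
plan([.5495,.1112,.1555],90)
E
```

```text
time: 8.1
position: [0.5486, 0.1115, 0.1584]
tool_rot: [0.707, -0.006, -0.707, -0.002]
ft_force: [-0.2, -0.0, -2.9]
grip_width: 0.0558
pos [0.5486 0.1115 0.1584] x [ 0.0002 -0.0047 -1.    ] y [-0.0114 -0.9999  0.0047] F [-0.2082 -0.0022 -2.9372] M [0.0259 0.0553 0.0616] w 0.05579930717188521 t 8.1
shift mm [ 2.9424  0.3068 -0.9387] rotvec deg [-0.6514 -0.0125 -0.2684]
```

```bash
python3 -m inch '[[50,[3,0,-1],[0,0,0]],[50,[3,0,0],[0,0,0]],[50,[2,0,0],[0,0,0]],[50,[0,0,0],[0,0,0]]]'
python3 -m inch '[[50,[2,0,0],[0,0,0]],[50,[2,0,0],[0,0,0]],[50,[0,0,0],[0,0,0]]]'
```

```text
time: 8.6
position: [0.5502, 0.1114, 0.1502]
tool_rot: [0.708, -0.006, -0.707, -0.002]
ft_force: [-0.3, -0.1, -2.2]
grip_width: 0.0559
time: 8.98
position: [0.5504, 0.1114, 0.1463]
tool_rot: [0.708, -0.006, -0.706, -0.002]
ft_force: [0.6, 0.1, -2.5]
grip_width: 0.0557
```

```bash
python3 -m inch '[[50,[2,0,0],[0,0,0]],[50,[2,0,0],[0,0,0]],[50,[0,0,0],[0,0,0]]]'
python3 -m inch '[[50,[2,0,0],[0,0,0]],[50,[0,0,0],[0,0,0]]]'
```

```text
time: 9.35
position: [0.551, 0.1115, 0.1435]
tool_rot: [0.708, -0.006, -0.706, -0.002]
ft_force: [-0.6, 0.8, 4.4]
grip_width: 0.0557
time: 9.6
position: [0.551, 0.1115, 0.1424]
tool_rot: [0.709, -0.006, -0.706, -0.002]
ft_force: [-0.8, 0.4, 4.3]
grip_width: 0.056
```

Contact came at TCP z ≈ 0.144 m. That equals the 61.5 mm grip offset plus the seat height of 83 mm, so the socket is already over the spindle. Had the foot been on the spindle tip, contact would have come at about 0.156 m. Pressing on.

```bash
python3 -m inch '[[50,[2,0,0],[0,0,0]],[50,[2,0,0],[0,0,0]],[50,[2,0,0],[0,0,0]],[50,[0,0,0],[0,0,0]]]' 50
python3 - <<'E'
from h import *
plan([.5495,.1112,.137],90)
E
```

```text
time: 10.1
position: [0.5511, 0.1116, 0.1385]
tool_rot: [0.709, -0.006, -0.705, -0.002]
ft_force: [-2.8, 0.8, 6.6]
grip_width: 0.0549
pos [0.5511 0.1116 0.1385] x [ 0.005  -0.0052 -1.    ] y [-0.0107 -0.9999  0.0052] F [-2.7593  0.7792  6.6207] M [-0.2366  0.6093 -0.0588] w 0.05492248854308496 t 10.1
shift mm [1.5026 0.395  1.5581] rotvec deg [-0.6105 -0.2878 -0.2971]
```

```bash
python3 -m inch '[[50,[2,0,1],[0,0,0]],[50,[2,0,1],[0,0,0]],[50,[2,0,0],[0,0,0]],[50,[0,0,0],[0,0,0]]]'
python3 -m inch '[[50,[3,0,0.5],[0,0,0]],[50,[3,0,0],[0,0,0]],[50,[0,0,0],[0,0,0]]]'
```

```text
time: 10.6
position: [0.551, 0.1117, 0.1388]
tool_rot: [0.711, -0.005, -0.703, -0.001]
ft_force: [-3.3, 0.8, 6.3]
grip_width: 0.0553
time: 10.98
position: [0.5512, 0.1119, 0.1388]
tool_rot: [0.712, -0.005, -0.702, -0.0]
ft_force: [-2.5, 1.2, 6.6]
grip_width: 0.0555
```

```bash
python3 -m inch '[[50,[6,0,2],[0,-0.7,0]],[50,[6,0,0],[0,0,0]]]'
python3 -m inch '[[50,[8,0,0],[0,0,0]]]'
python3 - <<'E'
from h import *
p=get_obs()["position"];print(p)
overlay("o6",(.5438,.1133),.077)
plan([.5495,.1112,.137],90)
E
```

```text
time: 11.22
position: [0.5524, 0.1126, 0.137]
tool_rot: [0.711, -0.005, -0.703, 0.0]
ft_force: [-13.7, 1.4, 49.0]
grip_width: 0.0554
time: 11.35
position: [0.5529, 0.113, 0.1366]
tool_rot: [0.712, -0.004, -0.702, 0.001]
ft_force: [-15.5, 3.3, 56.2]
grip_width: 0.055
[0.5529 0.113  0.1366]
pos [0.5527 0.1131 0.1366] x [ 0.0146 -0.0066 -0.9999] y [-0.0048 -1.      0.0066] F [-13.54    -0.3813  50.2665] M [0.0509 2.8107 0.2137] w 0.05540993316818916 t 11.45
shift mm [-0.3873  1.9466  3.1954] rotvec deg [-0.2738 -0.8382 -0.3784]
```

View pics/o6.png

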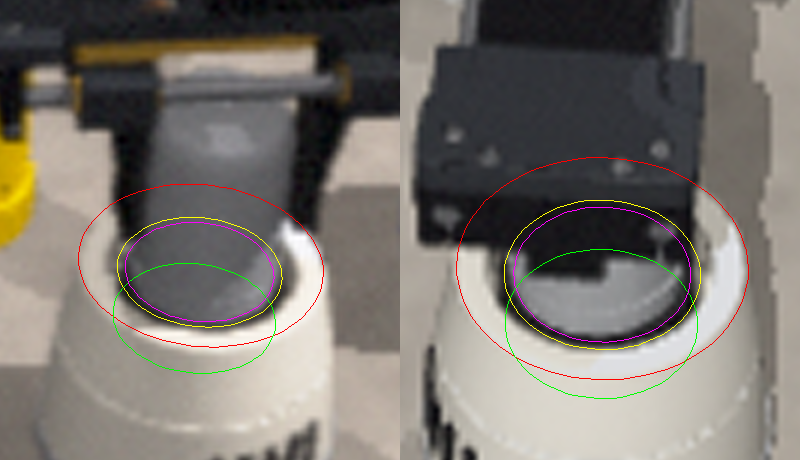

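The foot ring matches the jar bottom at 0.077 m (seat fully down) in both views, and the force rises steeply, so this is the hard stop. The push is more than needed, so I'll ease it to a moderate level.

```bash
python3 -m inch '[[50,[3,0,1.5],[0,-0.8,0]],[50,[3,0,1.5],[0,-0.5,0]],[50,[3,0,1],[0,0,0]]]'
python3 - <<'E'
from h import *
for i in range(3): imaging.camera("side");plan([.55,.1112,.137],90)
E
```

```text
time: 11.82
position: [0.5524, 0.1132, 0.137]
tool_rot: [0.709, -0.004, -0.705, 0.002]
ft_force: [-5.3, 0.2, 22.6]
grip_width: 0.055
pos [0.5523 0.1132 0.137 ] x [ 0.0057 -0.0074 -1.    ] y [-0.0028 -1.      0.0073] F [-5.2571 -0.0584 19.8854] M [-0.08    0.8012  0.0454] w 0.054997228678536805 t 11.875
shift mm [0.0278 2.0546 2.2946] rotvec deg [-0.1617 -0.3254 -0.4216]
pos [0.5523 0.1132 0.137 ] x [ 0.0057 -0.0073 -1.    ] y [-0.0029 -1.      0.0073] F [-6.3421  0.3294 19.8577] M [-0.0863  0.8786  0.0657] w 0.05538503447601945 t 11.925
shift mm [0.0212 2.0464 2.3194] rotvec deg [-0.1669 -0.3251 -0.419 ]
pos [0.5523 0.1133 0.137 ] x [ 0.0056 -0.0073 -1.    ] y [-0.0029 -1.      0.0073] F [-5.8212 -0.0507 19.528 ] M [-0.0772  0.8541  0.0255] w 0.05525964375887345 t 11.975
shift mm [0.0068 2.067  2.3105] rotvec deg [-0.1664 -0.3214 -0.4175]
```

The hold is steady at z = 0.137 m with about 20 N downward, against the 11 N the stop needs. Handing in.

Run:
```python
from h import *
robot.hand_in();plan([.55,.1112,.137],90)
```

```text
the job is handed in; nothing more can be done
the job is handed in; nothing more can be done
```

I gripped the steel domed jar, lifted it clear and lowered it into the white grinder's well. It dropped over the spindle on the first try, so no search was needed. I then pressed it onto the stop and handed in while still gripping and pressing. The run took about 12 s of the 35 s allowed, and the hand-in reports no verdict.

**Last checks that agreed:**
- **Push:** it held steady at about 20 N down, against the 11 N the stop needs.
- **Position:** TCP z stayed at 0.137 m, and the foot overlay, drawn for a fully lowered seat, matched both camera views.
- **Grip:** the fingers read 55 mm on the 56 mm jar.
- **Upright:** the tool was tilted less than 0.01 rad. I did not measure the jar's own tilt directly.

**What was off:**
- **Overshoot:** the push briefly reached about 56 N at the wrist, against a limit of 120 N, before I eased it.
- **Sideways load:** about 6 N remained along x, with the TCP some 8 mm towards +x of the spindle. I took that as the jar sitting off-centre between the pads; the overlays showed the jar itself centred.
- **Height:** one overlay put the jar about 3 mm higher than the grasp reading, but the contact height matched the grasp reading.
- **Bystanders:** I did not measure them again at the end; none of the later pictures showed one disturbed.

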